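Start the proud knob bolt on the chamber cover and keep hold of it

ROBOT

A 6-joint arm with a two-finger parallel gripper is mounted at the origin on the work surface. World frame = base frame: x ahead of the robot, y to its left, z up, the work surface at z = 0. Lengths are in m, angles in degrees, forces in N, time in s.
With the tool pointing down it reaches from about 0.35 to 0.875 m from the base axis. Payload 4.2 kg.
Tool frame: the origin (TCP) lies midway between the tips of the shut fingers; the grasp point (between the pads) lies 19 mm behind it; z points along the fingers, y is the direction in which the jaws open and shut (so a half turn about z gives the same grasp; the last joint's range is limited). The gripper opens to 87 mm and grips with 3 to 60 N. Pads are 19 mm wide; open, the fingers measure 117 mm over their backs; the gripper's body (75 mm by 190 mm) begins 51 mm behind the grasp point.
Start: joints at [-53.079, 22.042, 0.453, 0, -68.411, -14.817], TCP at [0.235, -0.579, 0.223] pointing down, gripper open.
Joint ranges: [-179.83, 179.83], [-69.29, 118.12], [-61.27, 80.66], [-181.25, 117.63], [-171.15, -9.14], [-177.46, 177.46]. Speed limits (degrees/s): [159.86, 159.86, 180, 180, 180, 180].

INTERFACE

Orientations are given as a 3x3 rotation matrix whose columns are the frame's x, y, z axes.
In Python, from station import sense, capture, calibration, finish_job gives the robot as it stands.
- The arm moves only by the tool carry_out, never from a script. Its argument "commands" is one flat list of numbers, 6 for each row, row after row: the shift along the tool's x, y, z in mm, then the turn, a rotation vector about the tool's x, y, z in rad. A call has 1 to 5 rows; each row shifts and turns the pose as measured when the row begins, along the tool's axes as they then stand; what a row does not reach is not made up. A row lasts 1/8 s, in which the tool goes at most 62.5 mm and 10.7 degrees, less where a joint would pass 70% of its speed; a pose out of reach is approached as far as the arm can. A call is refused whole if a number of a shift passes 62.5 or a number of a turn 0.188, either way. A call with a gripper value outside its range is refused whole. "grip" is the finger opening in mm, from 0 to 87, set as the call begins (left out, the last holds). The fingers move at their own pace and stop on an object; the grip force is fixed at half the most. Time passes only in rows, so rows that do not move let the fingers close. It gives the time, the measured TCP pose, the force and the opening at its end, in the units of the state.
- sense(): the state, without advancing time (a new reading comes with each control period).
- capture(name): name is "side" or "top" or "wrist"; returns the picture (480x640x3 uint8, red, green, blue); there is no depth.
- calibration(name): a dict with "fx", "fy", "cx", "cy" (pixels), "rvec" (rotation vector, rad) and "tvec" (3), from world to camera coordinates, as OpenCV has them. Camera axes: x right, y down, z forward; pixel columns grow to the right and rows downward; lengths in m; the calibration is good to about 2 mm. A picture is of the moment at which its call begins: read the wrist's pose just before it. calibration takes no time and is no camera call; for the wrist camera it gives the pose at the moment of the call.
- finish_job(): hands the job in, once; it reports no verdict.
The state is a dict: "time_s": time; "joints": joint angles; "joint_velocities": joint speeds; "effort": joint torques, N m; "tcp_pos": TCP position; "ee_rot": TCP orientation; "wrist_force": force on the tool from outside, world axes, zero at the start; "moment": the same for the moment, N m; "gripper_width": opening from 0.0 (shut) to 1.0 (fully open).
Only numpy, scipy, OpenCV 4.12 (cv2) and the standard library are available. Lean on these libraries where they do the work, as an engineer would, in place of code of your own. Each camera call takes 0.05 s, during which the arm holds its last target.

TASK

Two knob bolts hold the cover plate of the bench chamber: one is already screwed home, the other stands proud in its boss with its thread not yet started. Turn the proud bolt backward (anticlockwise seen from above) until it drops as the thread starts meet, then turn it forward (clockwise) one full turn from there so that it is properly started. Finish while holding: keep the gripper closed on the knob, do not let go, and leave the other things on the bench where they are.

Things in the scene. Friction and masses are not known exactly. Their poses are not given: they have to be found in the camera images.
- chamber: White bench chamber, fixed, 180 x 300 x 50 mm, with an aluminium cover plate (150 x 260 mm, top 56 mm above the bench) and an amber window; origin at the centre of its underside, x from front panel to back, y along its length, z up. The two vertical bolts stand on its centre line at y = +80 and -80 mm; which is the proud one varies.
- boss_top (a point): Centre of the top rim of the threaded boss (steel tube 38 mm across, 28 mm tall, its top 84 mm above the bench) in which the proud bolt stands; fixed; on the bolt's axis. Its thread is right-handed, single-start, with 8 mm pitch, about two and a half turns deep.
- knob: The round steel knob of the proud bolt, 40 mm across and 26 mm tall, lightly ribbed, with a dark line on its top; graspable from above at any yaw. It turns with the bolt and moves up and down with it. The body's origin is on the bolt axis, 61 mm below the knob's centre. The bolt weighs about 0.35 kg, turns easily and stays where it is left.
- knob_center (a point): Centre of that knob (on the axis, half-way up). It lies 33 mm above the boss's rim when bolt_height is 0.
- bolt_turn (a joint): Angle of the proud bolt (rad); grows as it is turned forward (clockwise seen from above). Its zero says nothing about where the thread starts meet. At the start the drop lies 0.8 to 2.6 rad backward of the bolt's angle.
- bolt_height (a joint): Height of the proud bolt (m), up positive; 0 = on the crest of the thread end. It starts 1 to 4 mm lower, climbs when turned backward (8 mm per turn), and past the crest falls 8 mm by its own weight if free to slide (a firm grip held at one height holds it up until the fingers open a little). Forward, it goes down 8 mm per turn. Captive: it cannot rise over 4 mm above 0.
- home_knob_center (a point): Centre of the other bolt's equal knob, which is screwed home (the knob sits on its boss); fixed, nothing to do there.
- bottle: Glass jar with a white cap, 60 mm across, 110 mm tall, a bystander; origin at the centre of its underside.
- tray: Open steel tray, 100 x 80 x 30 mm, a bystander; origin at the centre of its underside.
- pedal: Grey foot switch, 100 x 70 x 30 mm, lying on the bench, a bystander; origin at the centre of its underside.

How it is judged:
By the outcome, as a careful person would: the job done as asked, in the order asked, and still so for the second after the job is handed in, while the arm keeps its last pose, push and grip.
It also fails if it takes over 72 s, if anything falls off the work surface, if the arm or the gripper's body presses on something with over 40 N, if the wrist force passes 120 N, or if a joint passes its speed limit or range.

## Working session

There is one attempt and no reset: what is moved stays moved. The work goes in short steps, Python scripts to look and compute and a tool call to move; the robot and the scene stay as the last step left them, time stands still between calls to the robot, and variables do not carry over. Pictures are saved under pics/ and viewed, and the job is handed in when it is done.

Besides the shell and the picture viewer there is one more tool, called in YAML: its name, and indented under it one key for each argument. carry_out: Moves the arm, as the interface text tells. Its arguments: {"type":"object","properties":{"commands":{"type":"array"},"grip":{"type":"number"}},"required":["commands"]}

```bash
mkdir -p pics
python3 - <<'E'
from station import *
import cv2
for n in ["side","top","wrist"]:
    c=calibration(n); print(n,c)
    cv2.imwrite(f"pics/{n}0.png",capture(n)[:,:,::-1])
print(sense())
E
```

```text
side {'fx': 547.1817517748818, 'fy': 547.1817517748818, 'cx': 311.4736300548922, 'cy': 245.82868572878715, 'rvec': array([ 0.44300611, -2.55880947,  1.42282228]), 'tvec': array([0.59890886, 0.16644779, 0.99944004])}
top {'fx': 435.2076409695857, 'fy': 435.2076409695857, 'cx': 319.7817328177614, 'cy': 237.8922121505447, 'rvec': array([ 2.15902475, -2.17604367,  0.12480558]), 'tvec': array([0.02164406, 0.64218748, 0.88110901])}
wrist {'fx': 404.72287606828473, 'fy': 404.72287606828473, 'cx': 318.1908066929664, 'cy': 241.20034332212248, 'rvec': array([-1.65018973, -2.44980256, -0.37201793]), 'tvec': array([ 0.62383702, -0.036399  ,  0.3920605 ])}
{'time_s': 0.15, 'joints': array([-5.30779293e+01,  2.20806083e+01,  3.98242108e-01, -1.81245008e-02,
       -6.84092542e+01, -1.48164721e+01]), 'joint_velocities': array([ 0.02748386, -0.16951218,  0.29075972,  0.06866739, -0.04437024,
        0.09209088]), 'effort': array([ 3.58011657e-04, -3.91052735e+01,  1.87588280e+01,  4.22231734e+00,
        1.23765733e-02, -1.51722625e-04]), 'tcp_pos': array([ 0.23503871, -0.57865157,  0.2217208 ]), 'ee_rot': array([[-9.26535705e-01, -3.76206142e-01, -7.25452226e-04],
       [-3.76206821e-01,  9.26534571e-01,  1.45507104e-03],
       [ 1.24749905e-04,  1.62109534e-03, -9.99998678e-01]]), 'wrist_force': array([-0.36853977, -0.55579585,  0.05697805]), 'moment': array([ 0.00128344, -0.06607961,  0.07230693]), 'gripper_width': 1.0003594816491128}
```

View pics/top0.png

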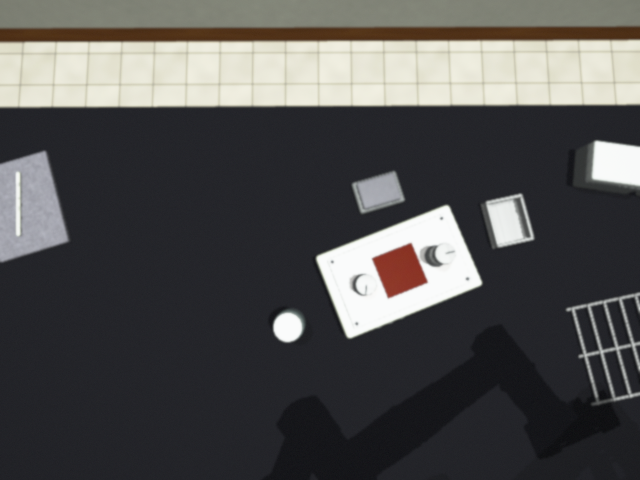

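View pics/side0.png

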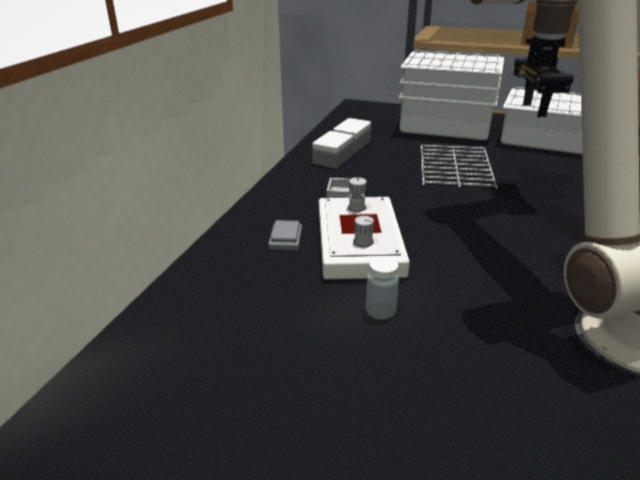

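View pics/wrist0.png

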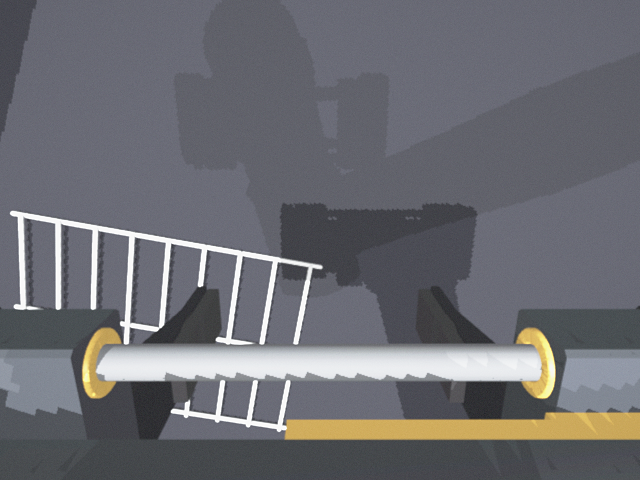

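The top view shows the chamber, with knobs at about (365,285), low, and (443,255), which stands higher with its boss visible, so that is the proud one. In the side view the far knob at (358,186) also stands higher.

```bash
cat > h.py <<'E'
import numpy as np, cv2
from station import *
def ray(c,uv,z):
    R=cv2.Rodrigues(c['rvec'])[0]; o=-R.T@c['tvec']
    d=R.T@np.array([(uv[0]-c['cx'])/c['fx'],(uv[1]-c['cy'])/c['fy'],1])
    return o+d*(z-o[2])/d[2]
def proj(c,p):
    K=np.array([[c['fx'],0,c['cx']],[0,c['fy'],c['cy']],[0,0,1.]])
    return cv2.projectPoints(np.array([p],float),c['rvec'],c['tvec'],K,None)[0].ravel()
E
python3 - <<'E'
from h import *
c=calibration('top'); im=cv2.imread('pics/top0.png')
g=cv2.cvtColor(im,cv2.COLOR_BGR2GRAY)
m=(g>110).astype(np.uint8); m[:, :300]=0;m[:190]=0;m[350:]=0;m[:,484:]=0
m2=cv2.morphologyEx(m,cv2.MORPH_CLOSE,np.ones((35,35)))
n,l,st,ce=cv2.connectedComponentsWithStats(m2); k=1+np.argmax(st[1:,4])
P=np.argwhere(l==k)[:,::-1]
W=np.array([ray(c,p,.05)[:2] for p in P])
r=cv2.minAreaRect((W*1000).astype(np.float32)); print(r)
print('box',cv2.boxPoints(cv2.minAreaRect(P.astype(np.float32))))
ang=None
box=cv2.boxPoints(r)/1000; e=[box[1]-box[0],box[2]-box[1]]
e=max(e,key=np.linalg.norm); e=e/np.linalg.norm(e); ce=np.array(r[0])/1000
print('axis',e, 'bolts',ce+.08*e,ce-.08*e)
print('knob px',ray(c,(443.5,254.5),.127),ray(c,(365,285),.109))
s=calibration('side')
for sg in (1,-1):
    for z in (.112,.127,.094): 
        q=np.r_[ce+sg*.08*e,z]; print(sg,z,proj(c,q),proj(s,q))
cv2.imwrite('pics/topz.png',cv2.resize(im[190:350,300:500],None,fx=4,fy=4,interpolation=cv2.INTER_CUBIC)[:600])
si=cv2.imread('pics/side0.png')
cv2.imwrite('pics/sidez.png',cv2.resize(si[165:285,305:425],None,fx=5,fy=5,interpolation=cv2.INTER_CUBIC))
E
```

```text
((613.901123046875, -115.77091979980469), (280.6698303222656, 325.49639892578125), 21.109439849853516)
box [[285.0572  218.13992]
 [431.56732 158.33987]
 [483.07037 284.5223 ]
 [336.56024 344.32236]]
axis [ 0.36015037 -0.9328943 ] bolts [ 0.64271315 -0.19040246] [ 0.58508909 -0.04113938]
knob px [ 0.59892098 -0.21617366  0.127     ] [ 0.54290055 -0.06873046  0.109     ]
1 0.112 [427.06954097 232.54381118] [336.63484189 189.15379432]
1 0.127 [429.04474387 231.58274332] [336.70990275 183.3312609 ]
1 0.094 [424.78979709 233.65305852] [336.54597738 196.04708883]
-1 0.112 [350.3522921  262.97215462] [341.03735489 222.52399136]
-1 0.127 [350.94836778 262.55653387] [341.15184395 216.2370539 ]
-1 0.094 [349.66454218 263.45169631] [340.90202817 229.95518696]
```

View pics/topz.png

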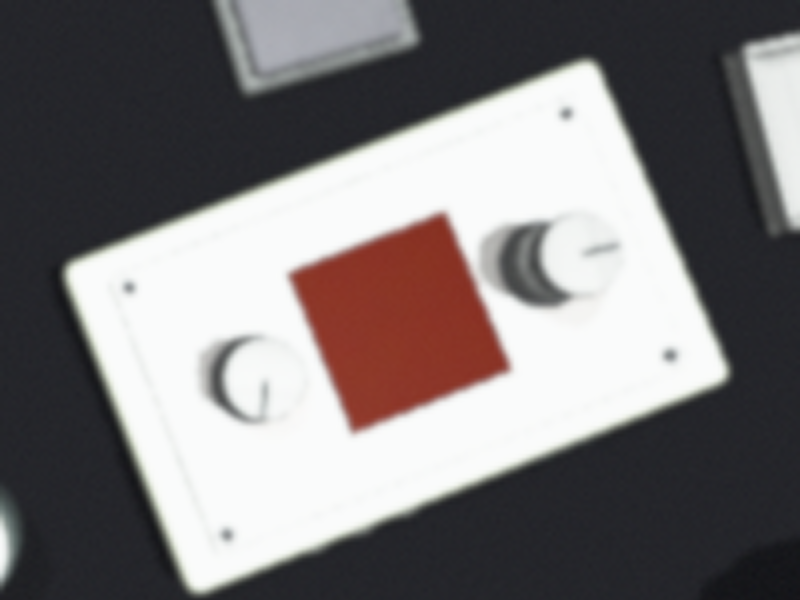

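View pics/sidez.png

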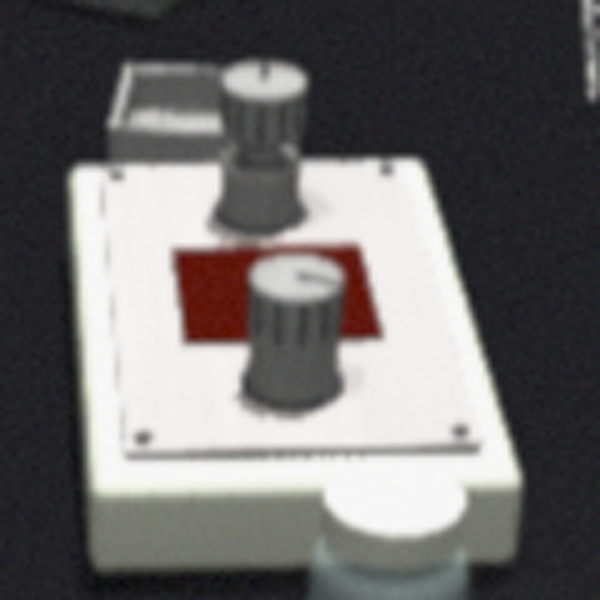

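The zoomed views give clean chamber corners. The proud knob's top is at about (445,253.5) in the top view and (358,181) in the side view. My mask merged the pedal into the chamber, so I'll redo it from the corners and triangulate.

Run:
```python
from h import *
c=calibration('top'); s=calibration('side')
C=np.array([(316.5,256.5),(447.5,205),(482,284.5),(348.75,338.5)])-0.4
W=np.array([ray(c,p,.05)[:2] for p in C]); ce=W.mean(0)
print(W, [np.linalg.norm(W[i]-W[i-1]) for i in range(4)],ce)
e=(W[2]+W[1]-W[0]-W[3]);e/=np.linalg.norm(e)
print('bolt',ce+.08*e,ce-.08*e,np.degrees(np.arctan2(e[1],e[0])))
def tri(a,b):
    P=[np.array([[k['fx'],0,k['cx']],[0,k['fy'],k['cy']],[0,0,1]])@np.c_[cv2.Rodrigues(k['rvec'])[0],k['tvec']] for k in (c,s)]
    X=cv2.triangulatePoints(P[0],P[1],np.array(a,float),np.array(b,float)).ravel(); return X[:3]/X[3]
print('proud top',tri((445,253.2),(358,181.2)),'home',tri((365.3,284.6),(364.2,220)))
print(ray(c,(445,253.2),.1275),ray(s,(358,181.2),.1275))
st=sense();w=calibration('wrist');R=cv2.Rodrigues(w['rvec'])[0]
print('wristcam in tool',st['ee_rot'].T@(-R.T@w['tvec']-st['tcp_pos']))
print(st['ee_rot'].T@R.T)
```

```text
[[ 0.60300236  0.02458504]
 [ 0.70875113 -0.25021016]
 [ 0.54284978 -0.31442633]
 [ 0.43657041 -0.03938201]] [np.float64(0.17830135891782897), np.float64(0.29444049238807274), np.float64(0.17789596355392692), np.float64(0.2948638411495982)] [ 0.57279342 -0.14485836]
bolt [ 0.60157694 -0.2195009 ] [ 0.5440099  -0.07021583] -68.91245160505413
proud top [ 0.60033599 -0.21974084  0.12576681] home [ 0.54302455 -0.06929118  0.11076464]
[ 0.60132177 -0.21895996  0.1275    ] [ 0.59866504 -0.21633096  0.1275    ]
wristcam in tool [ 8.10287719e-02 -1.38643264e-04 -1.61990992e-01]
[[-1.77523920e-05 -9.55449356e-01 -2.95155092e-01]
 [ 9.99999578e-01 -2.88075659e-04  8.72386502e-04]
 [-9.18548119e-04 -2.95154952e-01  9.55448958e-01]]
```

carry_out:
  commands: [-50,20,0,0,0,0,-50,20,0,0,0,0,-50,20,0,0,0,0,-50,20,0,0,0,0,-50,20,0,0,0,0]
  grip: 87

```text
time_s: 0.78
tcp_pos: [0.4316, -0.3892, 0.2193]
ee_rot: [[-0.93, -0.368, -0.003], [-0.369, 0.93, 0.004], [0.002, 0.005, -1.0]]
wrist_force: [0.8, -0.7, 0.7]
gripper_width: 0.999
```

carry_out:
  commands: [-50,22,0,0,0,0,-50,22,0,0,0,0,-50,22,0,0,0,0,-50,22,0,0,0,0,-18,8,0,0,0,0]

```text
time_s: 1.4
tcp_pos: [0.6043, -0.211, 0.2176]
ee_rot: [[-0.929, -0.371, -0.006], [-0.371, 0.929, 0.005], [0.004, 0.007, -1.0]]
wrist_force: [-0.9, -0.4, -0.8]
gripper_width: 1.0
```

Run:
```python
from h import *
s=sense(); w=calibration('wrist'); im=capture('wrist')[:,:,::-1]
cv2.imwrite('pics/w1.png',im); print(s['tcp_pos'],s['joints'],s['wrist_force'],proj(w,[.6013,-.2194,.127]))
```

```text
[ 0.6042804  -0.2110031   0.21763133] [ -4.91463595  23.90853341   2.75035566  -0.26809225 -69.19749343
 -63.19544423] [-0.93030462 -0.35907328 -0.81808404] [306.85108474 237.41839413]
```

View pics/w1.png

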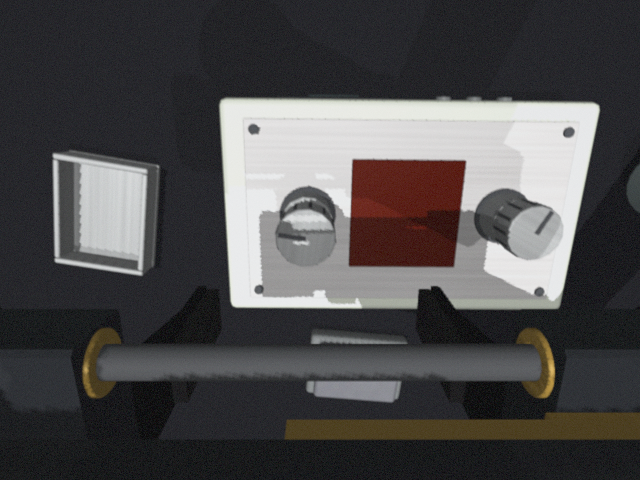

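The wrist view shows the proud knob's top at (306,236) against a predicted (307,237), so the position holds. Next I'll centre over it and go down.

```bash
cat >> h.py <<'E'
from scipy.spatial.transform import Rotation as Ro
def cmd(p):
    s=sense(); R=s['ee_rot']; d=R.T@(np.array(p)-s['tcp_pos'])*1000
    # vertical correction: smallest rotation taking tool z to world down (tool axes)
    z=R.T@np.array([0,0,-1.]); v=np.cross([0,0,1],z)
    print('t',s['time_s'],'tcp',s['tcp_pos'].round(4),'j6',s['joints'][5].round(1),'F',s['wrist_force'].round(1),'M',s['moment'].round(2),'w',round(s['gripper_width']*87,1))
    print('shift mm',d.round(1),'tilt fix',v.round(4),'yaw',np.degrees(np.arctan2(R[1,1],R[0,1])).round(1))
E
python3 - <<'E'
from h import *
w=calibration('wrist')
print(ray(w,(306,236),.1265), ray(w,(306,236),.128))
cmd([.601,-.2195,.1]);
E
```

```text
[ 0.6016596  -0.21957421  0.1265    ] [ 0.60124018 -0.21970353  0.128     ]
t 1.45 tcp [ 0.6052 -0.2103  0.2174] j6 -63.2 F [ 1.2  0.1 -0.1] M [ 0.01 -0.15  0.02] w 86.5
shift mm [  7.   -7.7 117.4] tilt fix [ 0.0065 -0.003   0.    ] yaw 111.8
```

carry_out:
  commands: [7,-8,0,0.006,-0.003,0,0,0,30,0,0,0,0,0,30,0,0,0]

```text
time_s: 1.82
tcp_pos: [0.6007, -0.2243, 0.1589]
ee_rot: [[-0.929, -0.37, 0.005], [-0.37, 0.929, -0.002], [-0.004, -0.003, -1.0]]
wrist_force: [-0.1, -0.1, -0.2]
gripper_width: 1.0
```

Run:
```python
from h import *
cmd([.6013,-.2195,.098])
```

```text
t 1.825 tcp [ 0.6007 -0.2243  0.1589] j6 -62.3 F [-0.1 -0.1 -0.2] M [-0.02  0.01  0.06] w 87.0
shift mm [-2.1  4.4 60.9] tilt fix [-0.0033  0.0042  0.    ] yaw 111.7
```

carry_out:
  commands: [-2,4,20,-0.003,0.004,0,0,0,20,0,0,0,0,0,20,0,0,0,0,0,0,0,0,0]

```text
time_s: 2.33
tcp_pos: [0.5934, -0.2275, 0.0953]
ee_rot: [[-0.933, -0.36, -0.006], [-0.36, 0.933, 0.0], [0.006, 0.002, -1.0]]
wrist_force: [0.3, -0.1, 1.0]
gripper_width: 0.999
```

Run:
```python
from h import *
cmd([.6013,-.2195,.098])
```

```text
t 2.325 tcp [ 0.5934 -0.2275  0.0953] j6 -62.5 F [ 0.3 -0.1  1. ] M [ 0.02  0.02 -0.03] w 86.9
shift mm [-10.2   4.6  -2.7] tilt fix [ 0.0023 -0.0059  0.    ] yaw 111.1
```

carry_out:
  commands: [-10,4.5,-2,0.002,-0.006,0,0,0,0,0,0,0]

```text
time_s: 2.58
tcp_pos: [0.6018, -0.2212, 0.0997]
ee_rot: [[-0.934, -0.358, 0.004], [-0.358, 0.934, -0.001], [-0.003, -0.002, -1.0]]
wrist_force: [0.2, 0.4, -0.1]
gripper_width: 0.997
```

Run:
```python
from h import *
cmd([.6013,-.2195,.098]); cmd([.6013,-.2195,.098])
```

```text
t 2.575 tcp [ 0.6018 -0.2212  0.0997] j6 -63.3 F [ 0.2  0.4 -0.1] M [ 0.02  0.01 -0.04] w 86.8
shift mm [-0.1  1.8  1.7] tilt fix [-0.002   0.0033  0.    ] yaw 111.0
t 2.575 tcp [ 0.6018 -0.2212  0.0997] j6 -63.3 F [ 0.2  0.4 -0.1] M [ 0.02  0.01 -0.04] w 86.8
shift mm [-0.1  1.8  1.7] tilt fix [-0.002   0.0033  0.    ] yaw 111.0
```

carry_out:
  commands: [0,1.8,1,-0.002,0.003,0,0,0,0,0,0,0,0,0,0,0,0,0,0,0,0,0,0,0]
  grip: 48

```text
time_s: 3.08
tcp_pos: [0.602, -0.2193, 0.1004]
ee_rot: [[-0.933, -0.359, 0.003], [-0.359, 0.933, -0.0], [-0.003, -0.001, -1.0]]
wrist_force: [0.3, -0.4, 0.6]
gripper_width: 0.629
```

Run:
```python
from h import *
cmd([.6013,-.2195,.098])
w=calibration('wrist')
cv2.imwrite('pics/w2.png',capture('wrist')[:,:,::-1]); cv2.imwrite('pics/s2.png',cv2.resize(capture('side')[140:240,300:420,::-1],None,fx=5,fy=5,interpolation=cv2.INTER_CUBIC)); cmd([.6013,-.2195,.098])
```

```text
t 3.075 tcp [ 0.602  -0.2193  0.1004] j6 -63.4 F [ 0.3 -0.4  0.6] M [ 0.01 -0.01  0.01] w 54.7
shift mm [0.7 0.  2.4] tilt fix [-0.0014  0.0026  0.    ] yaw 111.1
t 3.175 tcp [ 0.6019 -0.2193  0.1003] j6 -63.4 F [ 0.3 -0.  -0.3] M [-0.01 -0.06  0.01] w 50.8
shift mm [0.7 0.1 2.3] tilt fix [-0.0013  0.0024  0.    ] yaw 111.0
```

View pics/w2.png

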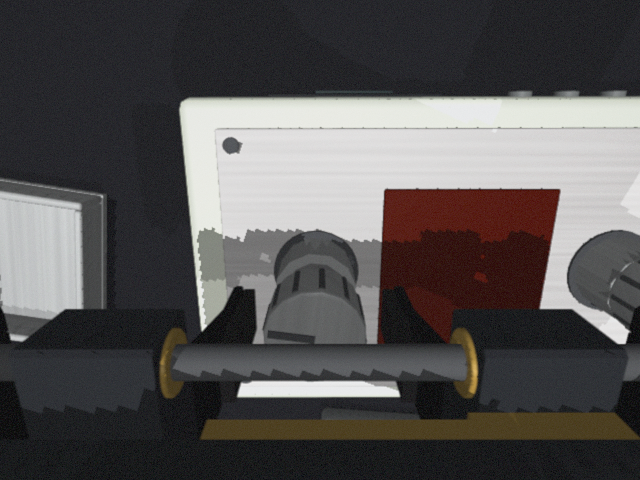

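View pics/s2.png

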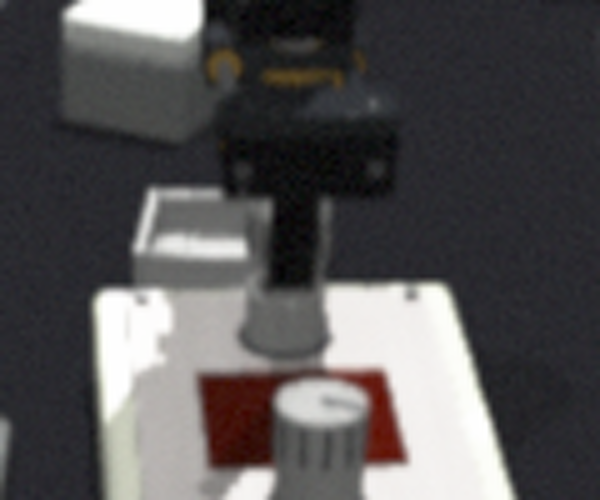

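The knob, at column 316, is centred between the fingers (255 to 383), and the fingertips are at its sides. Now I'll close.

carry_out:
  commands: [0,0,1,0,0,0,0,0,0,0,0,0,0,0,0,0,0,0]
  grip: 30

```text
time_s: 3.55
tcp_pos: [0.6022, -0.2201, 0.0992]
ee_rot: [[-0.933, -0.359, 0.003], [-0.359, 0.933, -0.001], [-0.003, -0.002, -1.0]]
wrist_force: [0.2, -0.1, -0.1]
gripper_width: 0.452
```

Run:
```python
from h import *
cmd([.6013,-.2195,.098])
```

```text
t 3.55 tcp [ 0.6022 -0.2201  0.0992] j6 -63.4 F [ 0.2 -0.1 -0.1] M [ 0.17 -0.03 -0.01] w 39.3
shift mm [0.7 0.9 1.2] tilt fix [-0.0023  0.0027  0.    ] yaw 111.0
```

carry_out:
  commands: [0,0,-0.2,0,0,-0.17,0,0,-0.2,0,0,-0.17]

```text
time_s: 3.8
tcp_pos: [0.6018, -0.22, 0.0996]
ee_rot: [[-0.754, -0.657, 0.002], [-0.657, 0.754, -0.001], [-0.001, -0.002, -1.0]]
wrist_force: [0.4, -1.1, 0.5]
gripper_width: 0.449
```

Run:
```python
from h import *
cmd([.602,-.220,.0992])
```

```text
t 3.8 tcp [ 0.6018 -0.22    0.0996] j6 -43.3 F [ 0.4 -1.1  0.5] M [-0.15  0.13 -0.05] w 39.1
shift mm [-0.2 -0.1  0.4] tilt fix [-0.002   0.0013  0.    ] yaw 131.0
```

carry_out:
  commands: [0,0,-0.2,0,0,-0.17,0,0,-0.2,0,0,-0.17]

```text
time_s: 4.05
tcp_pos: [0.6015, -0.2201, 0.1001]
ee_rot: [[-0.483, -0.876, 0.002], [-0.876, 0.483, -0.0], [-0.001, -0.002, -1.0]]
wrist_force: [0.3, -2.0, 0.3]
gripper_width: 0.452
```

Run:
```python
from h import *
cmd([.602,-.220,.1002])
```

```text
t 4.05 tcp [ 0.6015 -0.2201  0.1001] j6 -23.2 F [ 0.3 -2.   0.3] M [-0.22  0.12 -0.09] w 39.3
shift mm [-0.3 -0.4 -0.1] tilt fix [-0.0017  0.0005  0.    ] yaw 151.1
```

carry_out:
  commands: [0,0,-0.2,0,0,-0.17]

```text
time_s: 4.18
tcp_pos: [0.6014, -0.2201, 0.1003]
ee_rot: [[-0.322, -0.947, 0.001], [-0.947, 0.322, -0.0], [-0.0, -0.001, -1.0]]
wrist_force: [-0.6, -0.7, 0.6]
gripper_width: 0.454
```

carry_out:
  commands: [0,0,0,0,0,0,0,0,0,0,0,0]
  grip: 44

```text
time_s: 4.42
tcp_pos: [0.6011, -0.2197, 0.1001]
ee_rot: [[-0.326, -0.945, 0.001], [-0.945, 0.326, 0.0], [-0.001, -0.001, -1.0]]
wrist_force: [0.4, 0.3, -0.1]
gripper_width: 0.496
```

```bash
cat > look.py <<'E'
from h import *
import sys
cmd([.6018,-.220,float(sys.argv[2])]); cv2.imwrite(f'pics/{sys.argv[1]}.png',capture('wrist')[200:420,180:460,::-1])
E
python3 look.py a1 .1003
```

```text
t 4.425 tcp [ 0.6011 -0.2197  0.1001] j6 -13.4 F [ 0.4  0.3 -0.1] M [ 0.13  0.09 -0.  ] w 43.2
shift mm [ 0.1 -0.8 -0.2] tilt fix [-0.0006  0.0006  0.    ] yaw 160.9
```

View pics/a1.png

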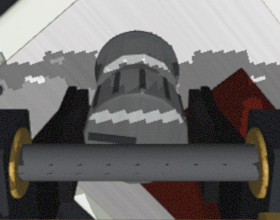

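At 50° turned, with the grip relaxed, the knob is still up: its front top edge is at crop row 95 and the gap above the boss is visible. Carrying on.

carry_out:
  commands: [0,0,0,0,0,0,0,0,0,0,0,0,0,0,-0.2,0,0,-0.17,0,0,-0.2,0,0,-0.17]
  grip: 30

```text
time_s: 4.97
tcp_pos: [0.6014, -0.2201, 0.1006]
ee_rot: [[0.015, -1.0, 0.001], [-1.0, -0.015, -0.0], [0.0, -0.001, -1.0]]
wrist_force: [0.5, -0.5, 0.0]
gripper_width: 0.453
```

carry_out:
  commands: [0,0,0,0,0,0,0,0,0,0,0,0]
  grip: 44

```text
time_s: 5.22
tcp_pos: [0.6011, -0.2199, 0.1005]
ee_rot: [[0.01, -1.0, 0.0], [-1.0, -0.01, 0.0], [-0.0, -0.0, -1.0]]
wrist_force: [0.5, -0.6, -0.5]
gripper_width: 0.501
```

```bash
python3 look.py a2 .1008
```

```text
t 5.225 tcp [ 0.6011 -0.2199  0.1005] j6 6.2 F [ 0.5 -0.6 -0.5] M [-0.05  0.06 -0.02] w 43.6
shift mm [ 0.1 -0.7 -0.3] tilt fix [-0.0004  0.0001  0.    ] yaw -179.4
```

View pics/a2.png

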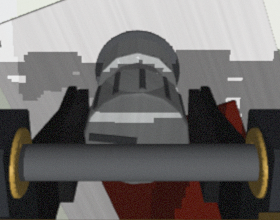

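Still up at 70° (edge at row 95).

carry_out:
  commands: [0,0,0,0,0,0,0,0,0,0,0,0,0,0,-0.2,0,0,-0.17,0,0,-0.2,0,0,-0.17]
  grip: 30

```text
time_s: 5.78
tcp_pos: [0.6012, -0.2203, 0.1009]
ee_rot: [[0.35, -0.937, 0.001], [-0.937, -0.35, -0.0], [0.001, -0.0, -1.0]]
wrist_force: [0.4, -0.5, 0.2]
gripper_width: 0.454
```

carry_out:
  commands: [0,0,0,0,0,0,0,0,0,0,0,0]
  grip: 44

```text
time_s: 6.02
tcp_pos: [0.601, -0.2202, 0.1009]
ee_rot: [[0.346, -0.938, 0.0], [-0.938, -0.346, -0.0], [0.0, -0.0, -1.0]]
wrist_force: [-0.2, 0.1, -0.1]
gripper_width: 0.497
```

```bash
python3 look.py a3 .1012
```

```text
t 6.025 tcp [ 0.601  -0.2202  0.1009] j6 25.9 F [-0.2  0.1 -0.1] M [0.   0.17 0.03] w 43.2
shift mm [ 0.1 -0.8 -0.3] tilt fix [-0.0001 -0.0003  0.    ] yaw -159.8
```

View pics/a3.png

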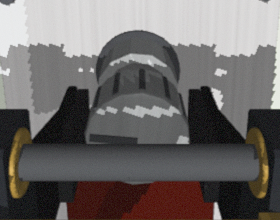

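Still up at 89°.

carry_out:
  commands: [0,0,0,0,0,0,0,0,0,0,0,0,0,0,-0.3,0,0,-0.17,0,0,-0.2,0,0,-0.17]
  grip: 30

```text
time_s: 6.58
tcp_pos: [0.6011, -0.2205, 0.1013]
ee_rot: [[0.644, -0.765, 0.0], [-0.765, -0.644, -0.001], [0.001, 0.0, -1.0]]
wrist_force: [0.1, -0.2, -0.1]
gripper_width: 0.452
```

carry_out:
  commands: [0,0,0,0,0,0,0,0,0,0,0,0]
  grip: 44

```text
time_s: 6.82
tcp_pos: [0.601, -0.2205, 0.1012]
ee_rot: [[0.641, -0.768, 0.0], [-0.768, -0.641, -0.001], [0.0, 0.0, -1.0]]
wrist_force: [0.1, -0.1, -0.3]
gripper_width: 0.498
```

```bash
python3 look.py a4 .1017
```

```text
t 6.825 tcp [ 0.601  -0.2205  0.1012] j6 45.5 F [ 0.1 -0.1 -0.3] M [-0.04  0.15 -0.03] w 43.3
shift mm [ 0.1 -0.9 -0.5] tilt fix [ 0.0003 -0.0005  0.    ] yaw -140.1
```

View pics/a4.png

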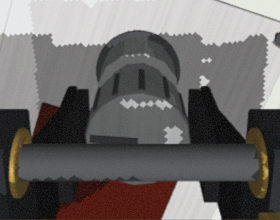

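Still up at 109°. I'll switch to finer steps of about 10°.

carry_out:
  commands: [0,0,0,0,0,0,0,0,0,0,0,0,0,0,-0.4,0,0,-0.17]
  grip: 30

```text
time_s: 7.25
tcp_pos: [0.601, -0.2205, 0.1013]
ee_rot: [[0.763, -0.646, -0.0], [-0.646, -0.763, -0.0], [0.0, 0.0, -1.0]]
wrist_force: [0.9, -1.7, -2.1]
gripper_width: 0.453
```

carry_out:
  commands: [0,0,0,0,0,0,0,0,0,0,0,0]
  grip: 44

```text
time_s: 7.5
tcp_pos: [0.6008, -0.2205, 0.1012]
ee_rot: [[0.76, -0.65, -0.0], [-0.65, -0.76, -0.0], [-0.0, 0.001, -1.0]]
wrist_force: [-0.7, 0.3, 0.0]
gripper_width: 0.504
```

```bash
python3 look.py a5 .1019
```

```text
t 7.5 tcp [ 0.6008 -0.2205  0.1012] j6 55.1 F [-0.7  0.3  0. ] M [-0.02  0.11  0.04] w 43.9
shift mm [ 0.4 -1.  -0.7] tilt fix [ 0.0007  0.0001 -0.    ] yaw -130.5
```

View pics/a5.png

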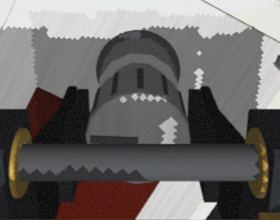

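Still up at 118.5°.

carry_out:
  commands: [0,0,0,0,0,0,0,0,0,0,0,0,0,0,-0.4,0,0,-0.17]
  grip: 30

```text
time_s: 7.92
tcp_pos: [0.6008, -0.2204, 0.101]
ee_rot: [[0.86, -0.51, -0.001], [-0.51, -0.86, -0.0], [-0.0, 0.001, -1.0]]
wrist_force: [1.5, -1.0, -3.6]
gripper_width: 0.454
```

carry_out:
  commands: [0,0,0,0,0,0,0,0,0,0,0,0]
  grip: 44

```text
time_s: 8.18
tcp_pos: [0.6007, -0.2205, 0.101]
ee_rot: [[0.858, -0.514, -0.001], [-0.514, -0.858, -0.0], [-0.001, 0.001, -1.0]]
wrist_force: [-0.7, -0.9, -0.5]
gripper_width: 0.498
```

```bash
python3 look.py a6 .1019
```

```text
t 8.175 tcp [ 0.6007 -0.2205  0.101 ] j6 64.8 F [-0.7 -0.9 -0.5] M [-0.1   0.13  0.01] w 43.4
shift mm [ 0.7 -1.  -0.9] tilt fix [ 0.0007  0.0005 -0.    ] yaw -120.9
```

View pics/a6.png

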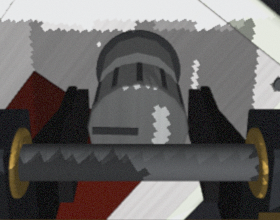

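Run:
```python
from h import *
w=calibration('wrist'); p=sense()['tcp_pos']
for z in (.130,.122): print(proj(w,[p[0],p[1],z])-[180,200])
cv2.imwrite('pics/cmp.png',np.hstack([cv2.resize(cv2.imread(f'pics/a{i}.png')[20:160,70:210],None,fx=2.8,fy=2.8) for i in (5,6)]))
cv2.imwrite('pics/s3.png',cv2.resize(capture('side')[140:240,300:420,::-1],None,fx=5,fy=5,interpolation=cv2.INTER_CUBIC))
```

```text
[139.03899102 144.88947872]
[138.99098701 133.8637765 ]
```

View pics/cmp.png

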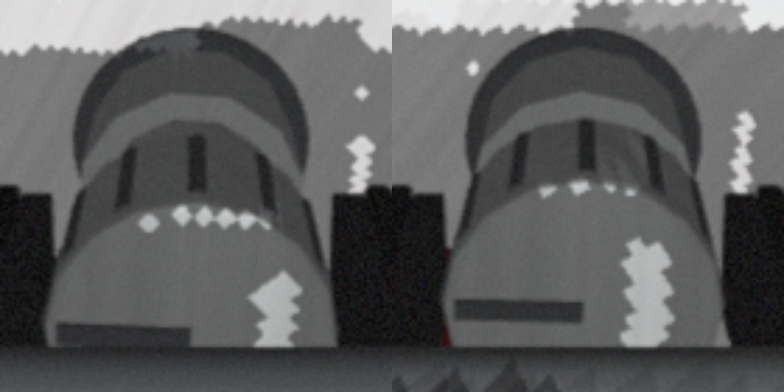

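View pics/s3.png

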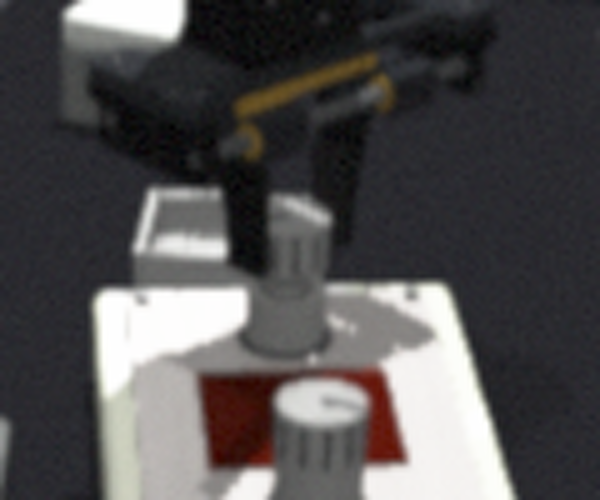

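The knob has dropped. Its top moved about 10 px up in the wrist view (8 mm predicts 11), and the hold force just before release was −3.6 N, the bolt's weight. The drop lies 118.5° to 128° back from the start, and the tool is now at yaw −121°. I'll lower by about 8 mm and re-grip.

carry_out:
  commands: [0,0,4,0,0,0,0,0,4,0,0,0,0,0,0,0,0,0]
  grip: 46

```text
time_s: 8.65
tcp_pos: [0.6007, -0.2204, 0.0926]
ee_rot: [[0.858, -0.514, -0.001], [-0.514, -0.858, -0.0], [-0.0, 0.001, -1.0]]
wrist_force: [-0.6, -0.1, -0.0]
gripper_width: 0.525
```

```bash
python3 look.py a7 .093
```

```text
t 8.65 tcp [ 0.6007 -0.2204  0.0926] j6 64.7 F [-0.6 -0.1 -0. ] M [-0.03  0.16  0.03] w 45.7
shift mm [ 0.7 -0.9 -0.4] tilt fix [ 0.0005  0.0004 -0.    ] yaw -121.0
```

View pics/a7.png

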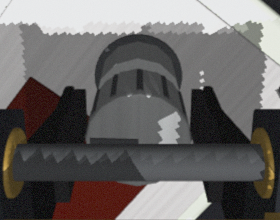

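With the tool 8.4 mm lower, the knob sits where it did before (edge at row 95, mark at row 140), which confirms a full drop. I'll grip and turn forward.

carry_out:
  commands: [0,0,0,0,0,0,0,0,0,0,0,0,0,0,0,0,0,0,0,0,0.2,0,0,0.17,0,0,0.2,0,0,0.17]
  grip: 30

```text
time_s: 9.32
tcp_pos: [0.601, -0.2201, 0.0925]
ee_rot: [[0.629, -0.777, 0.0], [-0.777, -0.629, 0.0], [0.0, -0.0, -1.0]]
wrist_force: [0.2, 0.5, 0.1]
gripper_width: 0.45
```

```bash
python3 -c "
from h import *
cmd([.601,-.2203,.0925])"
```

```text
t 9.325 tcp [ 0.601  -0.2201  0.0925] j6 44.6 F [0.2 0.5 0.1] M [ 0.13 -0.01  0.05] w 39.1
shift mm [0.1 0.2 0. ] tilt fix [-0.0004 -0.0002  0.    ] yaw -141.0
```

carry_out:
  commands: [0,0,0.3,0,0,0.17,0,0,0.3,0,0,0.17,0,0,0.3,0,0,0.17,0,0,0.3,0,0,0.17,0,0,0.3,0,0,0.17]

```text
time_s: 9.95
tcp_pos: [0.6019, -0.2198, 0.0913]
ee_rot: [[-0.196, -0.981, 0.002], [-0.981, 0.196, -0.0], [-0.0, -0.002, -1.0]]
wrist_force: [0.7, -0.5, 0.2]
gripper_width: 0.449
```

```bash
python3 -c "
from h import *
cmd([.601,-.2203,.091])"
```

```text
t 9.95 tcp [ 0.6019 -0.2198  0.0913] j6 -5.7 F [ 0.7 -0.5  0.2] M [0.03 0.07 0.03] w 39.1
shift mm [0.7 0.8 0.3] tilt fix [-0.0022  0.0004  0.    ] yaw 168.7
```

carry_out:
  commands: [0,0,0.2,0,0,0.17,0,0,0.2,0,0,0.17,0,0,0.3,0,0,0.17,0,0,0.2,0,0,0.17,0,0,0.3,0,0,0.17]

```text
time_s: 10.58
tcp_pos: [0.6027, -0.2202, 0.0902]
ee_rot: [[-0.88, -0.476, 0.004], [-0.476, 0.88, -0.001], [-0.003, -0.003, -1.0]]
wrist_force: [-0.4, -0.8, -1.7]
gripper_width: 0.449
```

carry_out:
  commands: [0,0,0.2,0,0,0.17,0,0,0.3,0,0,0.17,0,0,0.3,0,0,0.17,0,0,0.2,0,0,0.17,0,0,0.3,0,0,0.17]

```text
time_s: 11.2
tcp_pos: [0.6029, -0.2212, 0.0891]
ee_rot: [[-0.928, 0.373, 0.004], [0.373, 0.928, -0.003], [-0.005, -0.001, -1.0]]
wrist_force: [-0.0, -0.6, -0.3]
gripper_width: 0.446
```

```bash
python3 -c "
from h import *
cmd([.601,-.2203,.089])"
```

```text
t 11.2 tcp [ 0.6029 -0.2212  0.0891] j6 -106.3 F [-0.  -0.6 -0.3] M [-0.23  0.12  0.05] w 38.8
shift mm [2.1 0.2 0.1] tilt fix [-0.0011  0.0049  0.    ] yaw 68.1
```

carry_out:
  commands: [0.5,0,0.2,0,0.002,0.17,0.5,0,0.2,0,0,0.17,0.5,0,0.2,0,0,0.17]

```text
time_s: 11.58
tcp_pos: [0.6024, -0.2216, 0.0885]
ee_rot: [[-0.615, 0.789, 0.004], [0.789, 0.615, -0.004], [-0.005, 0.001, -1.0]]
wrist_force: [0.1, -2.5, -1.5]
gripper_width: 0.45
```

carry_out:
  commands: [0,0,0,0,0,0,0,0,0,0,0,0]
  grip: 47

```text
time_s: 11.82
tcp_pos: [0.6025, -0.2216, 0.0887]
ee_rot: [[-0.618, 0.786, 0.004], [0.786, 0.618, -0.004], [-0.006, 0.001, -1.0]]
wrist_force: [-0.2, 0.1, -0.3]
gripper_width: 0.525
```

```bash
python3 look.py a8 .0885
```

```text
t 11.825 tcp [ 0.6025 -0.2216  0.0887] j6 -136.3 F [-0.2  0.1 -0.3] M [-0.13  0.02 -0.02] w 45.7
shift mm [1.7 0.5 0.1] tilt fix [ 0.001   0.0056 -0.    ] yaw 38.2
```

View pics/a8.png

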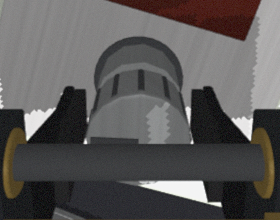

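Forward 200.8° so far, and the mark is unchanged in the tool view, so nothing has slipped. Next I open a little, rotate the empty gripper back about 180° and re-grip.

carry_out:
  commands: [1.5,0.5,0,0.001,0.005,0,0,0,0,0,0,-0.18,0,0,0,0,0,-0.18,0,0,0,0,0,-0.18,0,0,0,0,0,-0.18]
  grip: 54

```text
time_s: 12.5
tcp_pos: [0.602, -0.2194, 0.089]
ee_rot: [[-0.988, 0.156, 0.0], [0.156, 0.988, 0.0], [0.0, 0.0, -1.0]]
wrist_force: [1.1, -0.5, -0.1]
gripper_width: 0.618
```

```bash
python3 -c "
from h import *
cmd([.6015,-.2205,.0885])"
```

```text
t 12.5 tcp [ 0.602  -0.2194  0.089 ] j6 -93.4 F [ 1.1 -0.5 -0.1] M [-0.07  0.02  0.04] w 53.8
shift mm [ 0.4 -1.2  0.5] tilt fix [ 0.0004 -0.      0.    ] yaw 81.0
```

carry_out:
  commands: [0.4,-1,0.3,0,0,-0.18,0,0,0,0,0,-0.18,0,0,0,0,0,-0.18,0,0,0,0,0,-0.18,0,0,0,0,0,-0.18]

```text
time_s: 13.12
tcp_pos: [0.6016, -0.2197, 0.089]
ee_rot: [[-0.712, -0.703, -0.0], [-0.703, 0.712, 0.001], [-0.001, 0.001, -1.0]]
wrist_force: [0.1, -0.1, 0.7]
gripper_width: 0.624
```

carry_out:
  commands: [0,0,0,0,0,-0.18,0,0,0,0,0,-0.18,0,0,0,0,0,-0.18,0,0,0,0,0,-0.18,0,0,0,0,0,-0.18]

```text
time_s: 13.75
tcp_pos: [0.6018, -0.219, 0.0894]
ee_rot: [[0.144, -0.99, -0.0], [-0.99, -0.144, 0.002], [-0.002, -0.0, -1.0]]
wrist_force: [0.6, 0.4, -0.1]
gripper_width: 0.622
```

carry_out:
  commands: [0,0,0,0,0,-0.18,0,0,0,0,0,-0.18,0,0,0,0,0,-0.18,0,0,0,0,0,0]

```text
time_s: 14.25
tcp_pos: [0.6019, -0.2184, 0.0897]
ee_rot: [[0.648, -0.762, -0.0], [-0.762, -0.648, 0.003], [-0.002, -0.001, -1.0]]
wrist_force: [0.1, 0.5, 0.6]
gripper_width: 0.622
```

```bash
python3 look.py a9 .0885
```

```text
t 14.25 tcp [ 0.6019 -0.2184  0.0897] j6 46.0 F [0.1 0.5 0.6] M [-0.03  0.14 -0.01] w 54.1
shift mm [1.1 1.1 1.2] tilt fix [-0.0013  0.0023  0.    ] yaw -139.6
```

View pics/a9.png

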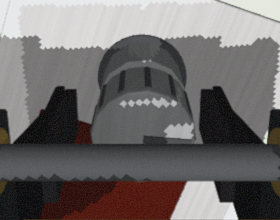

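The mark is now on the other side at (170,138), which fits 178° of empty turning with the bolt left in place. I'll recentre and grip.

carry_out:
  commands: [1,1,1,-0.001,0.002,0,0,0,0,0,0,0,0,0,0,0,0,0,0,0,0,0,0,0]
  grip: 30

```text
time_s: 14.8
tcp_pos: [0.6016, -0.2201, 0.0887]
ee_rot: [[0.644, -0.765, -0.0], [-0.765, -0.644, 0.0], [-0.0, 0.0, -1.0]]
wrist_force: [-0.3, 0.3, 0.8]
gripper_width: 0.45
```

```bash
python3 look.py a10 .0885
```

```text
t 14.8 tcp [ 0.6016 -0.2201  0.0887] j6 45.7 F [-0.3  0.3  0.8] M [-0.    0.08 -0.  ] w 39.2
shift mm [ 0.1 -0.2  0.2] tilt fix [ 0.0001  0.0003 -0.    ] yaw -139.9
```

View pics/a10.png

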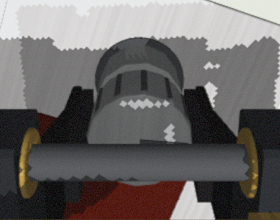

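Gripped at 39.2 mm, with the mark unmoved. I still need about 165° forward.

carry_out:
  commands: [0,0,0.2,0,0,0.17,0,0,0.3,0,0,0.17,0,0,0.2,0,0,0.17,0,0,0.3,0,0,0.17,0,0,0.3,0,0,0.17]

```text
time_s: 15.48
tcp_pos: [0.6022, -0.2203, 0.0876]
ee_rot: [[-0.177, -0.984, 0.001], [-0.984, 0.177, -0.0], [0.0, -0.001, -1.0]]
wrist_force: [-0.6, -0.6, 0.7]
gripper_width: 0.449
```

carry_out:
  commands: [0,0,0.2,0,0,0.17,0,0,0.3,0,0,0.17,0,0,0.2,0,0,0.17,0,0,0.3,0,0,0.17,0,0,0.2,0,0,0.17]

```text
time_s: 16.1
tcp_pos: [0.6025, -0.2208, 0.0864]
ee_rot: [[-0.871, -0.492, 0.002], [-0.492, 0.871, -0.001], [-0.001, -0.002, -1.0]]
wrist_force: [-0.7, -0.5, 1.0]
gripper_width: 0.45
```

```bash
python3 -c "
from h import *
cmd([.6015,-.2203,.0864])"
```

```text
t 16.1 tcp [ 0.6025 -0.2208  0.0864] j6 -54.9 F [-0.7 -0.5  1. ] M [-0.27  0.12  0.03] w 39.2
shift mm [0.6 0.9 0. ] tilt fix [-0.002   0.0012  0.    ] yaw 119.4
```

carry_out:
  commands: [0,0,0.2,0,0,0.17,0,0,0.2,0,0,0.17,0,0,0.3,0,0,0.17,0,0,0.2,0,0,0.17,0,0,0.2,0,0,0.17]

```text
time_s: 16.73
tcp_pos: [0.6023, -0.2213, 0.0853]
ee_rot: [[-0.934, 0.357, 0.001], [0.357, 0.934, -0.002], [-0.002, -0.002, -1.0]]
wrist_force: [-0.0, -1.4, -0.2]
gripper_width: 0.451
```

carry_out:
  commands: [0,0,0.2,0,0,0.17,0,0,0.1,0,0,0.08,0,0,0,0,0,0]

```text
time_s: 17.1
tcp_pos: [0.6023, -0.2215, 0.085]
ee_rot: [[-0.812, 0.583, 0.001], [0.583, 0.812, -0.003], [-0.002, -0.002, -1.0]]
wrist_force: [1.0, -0.4, 0.2]
gripper_width: 0.45
```

```bash
python3 look.py a11 .085
python3 - <<'E'
from h import *
cv2.imwrite('pics/s4.png',cv2.resize(capture('side')[140:240,300:420,::-1],None,fx=5,fy=5,interpolation=cv2.INTER_CUBIC))
E
```

```text
t 17.1 tcp [ 0.6023 -0.2215  0.085 ] j6 -120.1 F [ 1.  -0.4  0.2] M [-0.29 -0.07 -0.08] w 39.2
shift mm [1.3 1.  0. ] tilt fix [-0.0018  0.0024  0.    ] yaw 54.3
```

View pics/a11.png

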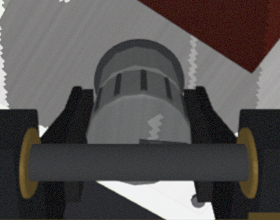

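View pics/s4.png

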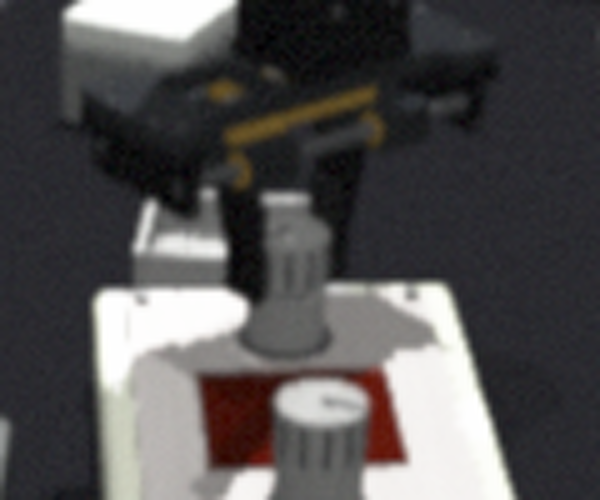

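The mark hasn't moved relative to the gripper, so there was no slip: total forward turn is 200.8° + 165.8° = 366.6°. The side view shows the knob just above its rim, forces are small, and the grip is still closed. Handing in.

```bash
python3 -c "
from station import *
print(finish_job())"
```

```text
the job is handed in; nothing more can be done
None
```

The proud bolt is started: I turned it backward until it dropped, then forward about one full turn, and handed in at 17.15 s with the gripper still closed on the knob.

- **Drop:** It dropped between 118° and 128° back from its starting angle. The wrist view showed the knob about 8 mm lower, and the gripper was carrying the bolt's weight (about 3.6 N) just before release.
- **Forward turn:** I re-gripped 8 mm lower and turned forward 366.6° in two grips, with one re-grip on the way because of the last joint's range. Measured from the drop itself, that is about 357° to 367°, because the drop angle is only known to about ±5°.
- **Last checks:**
  - The mark on the knob did not move relative to the fingers within either grip, so there was no slip.
  - The gripper came down 7.6 mm during the forward turn, against about 8.1 mm expected.
  - The side view shows the knob close above its rim.
  - The grip opening was 39.2 mm, and the wrist force was about 1 N.
- **Bystanders:** Nothing else was touched as far as the wrist force and the pictures showed. I took no final overhead picture of the jar, tray and foot switch.

The only disagreements were my first automatic outline of the chamber, which took in the foot switch and was redone from its corners, and the roughly 0.5 mm shortfall in descent.

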